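# Snug the ring nut of the walnut board's clamp

### The arm

A 6-joint arm with a two-finger parallel gripper is mounted at the origin on the work surface. World frame = base frame: x ahead of the robot, y to its left, z up, the work surface at z = 0. Lengths are in m, angles in degrees, forces in N, time in s.
With the tool pointing down it reaches from about 0.375 to 0.9 m from the base axis. Payload 3.1 kg.
Tool frame: the origin (TCP) lies on the centre line of the jaws, within the pads' length; the fingertips stand 25 mm ahead of it and the grasp point (between the pads) lies 6 mm ahead of it; z points along the fingers, y is the line along which they close (so a half turn about z gives the same grasp; the last joint's range is limited). The gripper opens to 87 mm and grips with 3 to 60 N. Pads are 19 mm wide; open, the fingers measure 117 mm over their backs; the gripper's body (75 mm by 190 mm) begins 51 mm behind the grasp point.
Start: joints at [-81.847, 30.224, 82.088, -0, 67.689, -10.227], TCP at [0.197, -0.593, 0.224] pointing down, gripper open.
Joint ranges: [-176.69, 176.69], [-43.24, 126.21], [12.49, 139.97], [-82, 262], [0, 151.66], [-163.58, 163.58]. Speed limits (degrees/s): [159.86, 159.86, 180, 180, 180, 180].

### API

Orientations are given as a 3x3 rotation matrix whose columns are the frame's x, y, z axes.
In Python, from rig import bot, cams, models gives the robot as it stands. The module is installed in compiled form; this text tells all that it offers.
- The arm moves only by the shell command python3 -m handwheel 'ROWS' [OPENING]. ROWS is JSON, a list of rows, each a list of 6 numbers: the shift along the world's x, y, z each as a share of 1 m, from -1 to 1, then the turn, a rotation vector about the world's x, y, z each as a share of 2 rad, from -1 to 1. In form: [[dx, dy, dz, wx, wy, wz], ...]. A call has exactly 8 rows; each row is the pose to reach, as a shift and turn from the pose commanded when the call began; what a row does not reach only later rows make up. A row lasts 1/12 s, in which the tool goes at most 41.7 mm and 7.16 degrees, less where a joint would pass 70% of its speed; a pose out of reach is approached as far as the arm can. A call with a number of a shift or a turn outside -1 to 1 is refused whole. A call with a gripper value outside its range is refused whole. OPENING is the opening, from -1 (shut) to 1 (fully open), so that 0 is half open, set as the call begins (- or left out, the last holds). The fingers move at their own pace and stop on an object; the grip force is fixed at half the most. Time passes only in rows, so rows that repeat a pose let the fingers close, or fill a call up. It gives the time, the measured TCP pose, the force, the opening and the grip force at its end, in the units of the state.
- bot.read_state(): the state, without advancing time (a new reading comes with each control period).
- cams.capture(name): name is "scene" or "top" or "wrist"; returns (picture, depth): 420x560x3 uint8, blue, green, red; 420x560 float32, m along the optical axis (not along the pixel's ray), 0 where there is no reading.
- cams.calibration(name): a dict with "mtx" (3x3 intrinsics, pixels), "R" (3x3) and "t" (3): a world point X has camera coordinates R X + t; the wrist camera has in their place "tool_from_camera" (4x4, takes a point from camera to tool coordinates, whose origin is the TCP and whose axes are the flange's). Camera axes: x right, y down, z forward; pixel columns grow to the right and rows downward; lengths in m; the calibration is good to about 2 mm. A picture is of the moment at which its call begins: read the wrist's pose just before it. calibration takes no time and is no camera call.
- bot.hand_in(): hands the job in; it is judged then, once.
Trained networks look in the newest picture that a camera, given by its name, has taken for a name from the list of things; names that differ only in an ending like _2 or _b are one class to them, and where a whole thing is asked for, a point or a joint stands for the part that bears it (a point fixed in the world has none). Each returns a list of dicts, best first, with "conf" (0 to 1); they miss things now and then, are a little off and sometimes report something else, mostly with a low value. They report only what shows in the picture. A call takes as long as a camera call.
- models.spot_in(query, camera): "position" ([column, row] in pixels, amid what is visible of it).
- models.tip_of(query, camera): "position" ([column, row] in pixels: a listed point, or the origin of a listed thing).
The state is a dict: "time_s": time; "joint_positions": joint angles; "qvel": joint speeds; "tau": joint torques, N m; "position": TCP position; "tcp_rot": TCP orientation; "force": force on the tool from outside, world axes, zero at the start; "moment": the same for the moment, N m; "opening": opening from 0.0 (shut) to 1.0 (fully open); "grasp_force": force on a finger pad.
Only numpy, scipy, OpenCV 4.12 (cv2) and the standard library are available. Lean on these libraries where they do the work, as an engineer would, in place of code of your own. Each camera call takes 0.05 s, during which the arm holds its last target. There are 200 camera calls.

### The job

The knurled aluminium ring nut on the clamp that holds the walnut cutting board is loose. Screw it clockwise (seen from above) down its stud, a part of a turn, until the resistance rises and its orange stripe comes to the white mark on the clamp, then let go of it. Leave the ring nut of the other clamp, the one with the white board, as it is.

Things in the scene. Friction and masses are not known exactly. Their poses are not given: they have to be found in the camera images.
- walnut_ring (a joint): Turn (rad) of the knurled aluminium ring nut on the walnut board's clamp, growing clockwise seen from above. Starts loose at 0 to 0.25, comes up hard against its shoulder at 1.25. Turns stiffly (0.1 N m), stays where left, sinks 1.5 mm per rad. The orange radial stripe on its top shows the turn: at 1.25 it lines up with the white mark on the strap, on the side away from the board.
- walnut_ring_grip (a point): Point on the vertical axis of that ring nut, 19 mm above its underside, 11 mm below its top, about 73 mm above the table: the height to grip. The ring is round, 48 mm in diameter, 30 mm high; it can be gripped from above at any yaw. A 16 mm stud stands up through it to 100 mm above the table. The point's axes turn with the ring.
- walnut_clamp: Steel clamp fixed to the table, holding the dark brown walnut board upright. Origin on the table, on the stud's axis. Board on its +y side: near face 108 mm from the axis, 210 mm long (x), 18 mm thick, top 133 mm up. Under the ring a dark strap 40 mm wide along y, its top 47 mm up; white mark at y = -42 mm. Yaw within 20 degrees. It may trade places with the white board's clamp.
- white_ring_pointer (a point): Outer end of the orange stripe on top of the like ring nut of the other clamp, which holds a white plastic board and is otherwise the same; 23.5 mm from that ring's axis. Must stay where it is.

How it is judged:
By the outcome, as a careful person would: the job done as asked, in the order asked, and still so for the second after the job is handed in, with the robot touching nothing.
It also fails if it takes over 29 s, if anything falls off the work surface, if the arm or the gripper's body presses on something with over 40 N, if the wrist force passes 120 N, or if a joint passes its speed limit or range.

## Working session

There is one attempt and no reset: what is moved stays moved. The work goes in short steps, Python scripts to look and compute and a shell command to move; the robot and the scene stay as the last step left them, time stands still between calls to the robot, and variables do not carry over. Pictures are saved under pics/ and viewed, at most 10 in all, crops included, and the job is handed in when it is done.

```bash
mkdir -p pics; cat > h.py <<'E'
import numpy as np, cv2
from rig import bot, cams, models
def ray(name,px,st=None):
    c=cams.calibration(name); K=np.array(c["mtx"]); d=np.linalg.inv(K)@[px[0],px[1],1]
    if name=="wrist":
        T=np.array(c["tool_from_camera"]); R=np.array(st["tcp_rot"]); p=np.array(st["position"])
        return R@T[:3,3]+p, R@T[:3,:3]@d
    R=np.array(c["R"]); t=np.array(c["t"]).ravel(); return -R.T@t, R.T@d
def at_z(o,d,z): return o+d*(z-o[2])/d[2]
def tri(rays):
    A=0;b=0
    for o,d in rays:
        d=d/np.linalg.norm(d); P=np.eye(3)-np.outer(d,d); A=A+P; b=b+P@o
    return np.linalg.solve(A,b)
E
python3 - <<'E'
from h import *
np.set_printoptions(precision=4,suppress=True)
st=bot.read_state(); print(st["time_s"],st["position"],st["opening"],np.array(st["tcp_rot"]))
R={}
for n in ("top","scene"):
    im,dp=cams.capture(n); cv2.imwrite(f"pics/{n}1.png",im)
    for q in ("walnut_ring_grip","walnut_clamp","white_ring_pointer"):
        r=models.tip_of(q,n)[:2]; print(n,q,[(np.round(x["position"],1),round(x["conf"],2)) for x in r])
        if r: R[n,q]=ray(n,r[0]["position"])
for q in ("walnut_ring_grip","walnut_clamp","white_ring_pointer"):
    k=[R[n,q] for n in("top","scene") if (n,q) in R]
    if len(k)==2: print(q,tri(k))
E
```

```text
0.0 [ 0.197  -0.5924  0.2233] 0.999713039490155 [[ 0.949   0.3154 -0.0004]
 [ 0.3154 -0.949   0.0022]
 [ 0.0004 -0.0022 -1.    ]]
top walnut_ring_grip [(array([155.5, 221.8]), 0.91)]
top walnut_clamp [(array([161.8, 228.8]), 0.86)]
top white_ring_pointer [(array([396.6, 242.4]), 0.68)]
scene walnut_ring_grip [(array([403.9, 249.6]), 0.66)]
scene walnut_clamp [(array([394.1, 268.1]), 0.82)]
scene white_ring_pointer [(array([171.5, 154.7]), 0.65)]
walnut_ring_grip [0.5474 0.1807 0.0641]
walnut_clamp [ 0.5444  0.1826 -0.0063]
white_ring_pointer [ 0.509  -0.2345  0.0828]
```

View pics/top1.png

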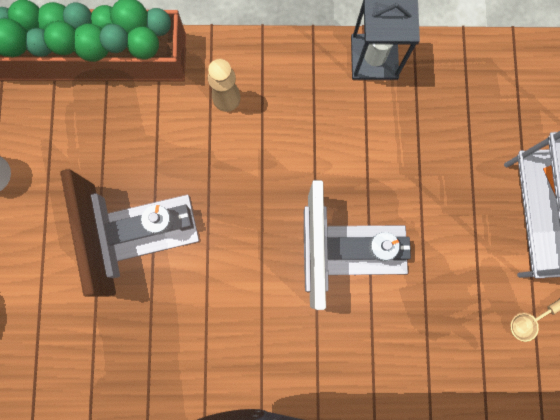

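View pics/scene1.png

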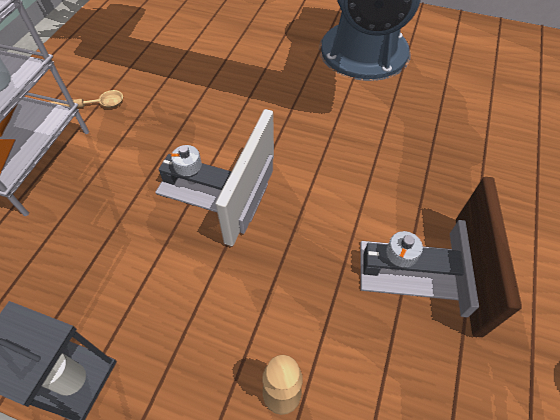

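The top view shows the walnut clamp on the left. Its ring is at (155,218), the stripe points up (+x), and the white mark is at (185,216) toward −y, so the turn is about 70° clockwise. The white clamp is at (387,246). The scene view agrees, with the walnut ring at (404,249). I'm setting out at height and turning the yaw up, so joint 6 has room for the clockwise turn.

```bash
python3 -m handwheel '[[0.008,0.018,0.003,0,0,0.01],[0.022,0.05,0.006,0,0,0.025],[0.038,0.085,0.01,0,0,0.04],[0.054,0.12,0.01,0,0,0.055],[0.07,0.155,0.01,0,0,0.07],[0.086,0.19,0.01,0,0,0.085],[0.102,0.225,0.01,0,0,0.1],[0.118,0.26,0.01,0,0,0.115]]' 1
python3 -m handwheel '[[0.016,0.035,0,0,0,0.015],[0.032,0.07,0,0,0,0.03],[0.048,0.105,0,0,0,0.045],[0.064,0.14,0,0,0,0.06],[0.08,0.175,0,0,0,0.075],[0.096,0.21,0,0,0,0.09],[0.112,0.245,0,0,0,0.105],[0.128,0.28,0,0,0,0.12]]' 1
python3 -m handwheel '[[0.016,0.035,0,0,0,0.015],[0.032,0.07,0,0,0,0.03],[0.048,0.105,0,0,0,0.045],[0.064,0.14,0,0,0,0.06],[0.078,0.175,0,0,0,0.075],[0.09,0.205,0,0,0,0.085],[0.095,0.225,0,0,0,0.09],[0.095,0.225,0,0,0,0.09]]' 1
python3 - <<'E'
from h import *
np.set_printoptions(precision=4,suppress=True)
st=bot.read_state(); print(st["time_s"],st["position"],np.array(st["tcp_rot"]),st["joint_positions"])
im,dp=cams.capture("wrist"); cv2.imwrite("pics/w1.png",im)
for q in ("walnut_ring_grip","walnut_clamp"):
    for x in models.tip_of(q,"wrist")[:2]: print(q,x, at_z(*ray("wrist",x["position"],st),.073 if "ring" in q else 0))
E
```

```text
time_s: 1.07
position: [0.3155, -0.3315, 0.2346]
tcp_rot: [[0.852, 0.524, 0.0], [0.524, -0.852, -0.0], [0.0, 0.001, -1.0]]
force: [0.8, 0.5, 0.7]
opening: 1.003
grasp_force: 0.0
time_s: 1.73
position: [0.4437, -0.0513, 0.2347]
tcp_rot: [[0.702, 0.712, 0.001], [0.712, -0.702, -0.0], [0.0, 0.001, -1.0]]
force: [0.8, -0.7, -0.9]
opening: 0.998
grasp_force: 0.0
time_s: 2.4
position: [0.5392, 0.1759, 0.2344]
tcp_rot: [[0.561, 0.828, 0.002], [0.828, -0.561, 0.002], [0.003, 0.001, -1.0]]
force: [0.4, -0.0, 1.0]
opening: 1.002
grasp_force: 0.0
2.4 [0.5392 0.1759 0.2344] [[ 0.5609  0.8279  0.002 ]
 [ 0.8279 -0.5609  0.0018]
 [ 0.0026  0.0006 -1.    ]] [ 6.7271 25.0201 89.98    0.1    64.8746 40.8015]
walnut_ring_grip {'position': [286.0, 187.4], 'conf': 0.65} [0.5492 0.1795 0.073 ]
walnut_clamp {'position': [287.6, 173.7], 'conf': 0.96} [0.5538 0.1805 0.    ]
```

View pics/w1.png

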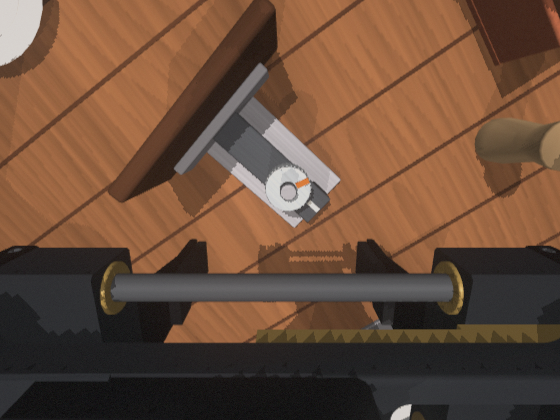

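The wrist view shows the ring top at (288,190), the orange stripe toward (304,183) and the white mark at (314,207), so about 63° is left. I'll measure the axis, the height and the angle from this same view.

```bash
cat > m.py <<'E'
from h import *
np.set_printoptions(precision=4,suppress=True)
def measure(near=(.548,.18),tag=None):
    st=bot.read_state(); im,dp=cams.capture("wrist")
    if tag: cv2.imwrite(f"pics/{tag}.png",im)
    v,u=np.mgrid[:420,:560]; px=np.c_[u.ravel(),v.ravel(),np.ones(u.size)]
    c=cams.calibration("wrist"); T=np.array(c["tool_from_camera"]); R=np.array(st["tcp_rot"])
    P=(px@np.linalg.inv(np.array(c["mtx"])).T)*dp.ravel()[:,None]
    W=(P@T[:3,:3].T+T[:3,3])@R.T+np.array(st["position"])
    ok=(dp.ravel()>.05)&(np.hypot(W[:,0]-near[0],W[:,1]-near[1])<.06)
    hsv=cv2.cvtColor(im,cv2.COLOR_BGR2HSV).reshape(-1,3).astype(int)
    top=ok&(abs(W[:,2]-.084)<.006)
    (cx,cy),r=cv2.minEnclosingCircle(W[top][:,:2].astype(np.float32)) if top.any() else ((0,0),0)
    el=cv2.fitEllipse(cv2.convexHull(W[top][:,:2].astype(np.float32)))
    print("t",st["time_s"],"top z",np.median(W[top][:,2]),"circle",cx,cy,r,"ell",el)
    stud=ok&(W[:,2]>.095)&(W[:,2]<.11); print("stud",stud.sum(),W[stud].mean(0) if stud.any() else None)
    C=np.array(el[0])
    org=top&(hsv[:,0]<18)&(hsv[:,1]>130)&(hsv[:,2]>120); o=W[org].mean(0)
    wh=ok&(abs(W[:,2]-.048)<.008)&(hsv[:,1]<50)&(hsv[:,2]>190)&(abs(np.hypot(*(W[:,:2]-C).T)-.042)<.01)
    m=W[wh].mean(0); print("orange",org.sum(),o,"white",wh.sum(),m)
    a=lambda p:np.degrees(np.arctan2(p[1]-C[1],p[0]-C[0]))
    print("stripe ang",a(o),"mark ang",a(m),"to go cw deg",a(o)-a(m),"mark dist",np.hypot(*(m[:2]-C)))
    return st,im
E
python3 -c "
from m import *
measure()"
```

```text
t 2.55 top z 0.08460746362183325 circle 0.5506031513214111 0.17858530580997467 0.0248563252389431 ell ((0.5507531762123108, 0.17871807515621185), (0.048705995082855225, 0.04903806746006012), 152.4126739501953)
stud 238 [0.5509 0.1792 0.0994]
orange 73 [0.5673 0.1765 0.0856] white 43 [0.5609 0.1372 0.0482]
stripe ang -7.509581047474623 mark ang -76.22960996889945 to go cw deg 68.72002892142483 mark dist 0.04278163837545025
```

The axis is at (0.5507, 0.1788). The ring top is at 84.6 mm (84 expected) and the mark is at 42.8 mm (42 expected). About 68.7° remains. I'll yaw a further 84° so the gripper body's diagonal stays away from the board, centre over the ring and descend.

```bash
python3 -m handwheel '[[0.002,0.001,-0.005,0,0,0.06],[0.004,0.001,-0.015,0,0,0.12],[0.006,0.002,-0.025,0,0,0.18],[0.008,0.002,-0.035,0,0,0.24],[0.01,0.003,-0.045,0,0,0.3],[0.011,0.003,-0.052,0,0,0.36],[0.011,0.003,-0.055,0,0,0.42],[0.011,0.003,-0.055,0,0,0.48]]' 1
python3 -m handwheel '[[0,0,0,0,0,0.06],[0,0,0,0,0,0.12],[0,0,0,0,0,0.18],[0,0,0,0,0,0.23],[0,0,-0.01,0,0,0.25],[0,0,-0.025,0,0,0.25],[0,0,-0.04,0,0,0.25],[0,0,-0.045,0,0,0.25]]' 1
python3 - <<'E'
from m import *
st,im=measure(tag="w2"); print(st["joint_positions"])
E
```

```text
time_s: 3.27
position: [0.5482, 0.173, 0.1785]
tcp_rot: [[-0.355, 0.935, -0.002], [0.935, 0.355, -0.001], [0.0, -0.003, -1.0]]
force: [-0.5, -0.1, 0.3]
opening: 1.003
grasp_force: 0.0
time_s: 3.93
position: [0.5476, 0.173, 0.1328]
tcp_rot: [[-0.756, 0.654, -0.004], [0.654, 0.756, -0.001], [0.002, -0.003, -1.0]]
force: [0.4, -0.6, -0.4]
opening: 0.996
grasp_force: 0.0
t 3.9333 top z 0.08460280673228442 circle 0.5513246655464172 0.178872212767601 0.025040747597813606 ell ((0.5511501431465149, 0.17891865968704224), (0.048939961940050125, 0.04970581829547882), 60.94492721557617)
stud 492 [0.5502 0.1796 0.0994]
orange 104 [0.5689 0.1761 0.0857] white 32 [0.5609 0.1336 0.0478]
stripe ang -8.876640013075615 mark ang -77.81808527658617 to go cw deg 68.94144526351056 mark dist 0.0463574051330222
[  6.399   33.3486  94.1356  -0.0218  52.7282 -42.7236]
```

View pics/w2.png

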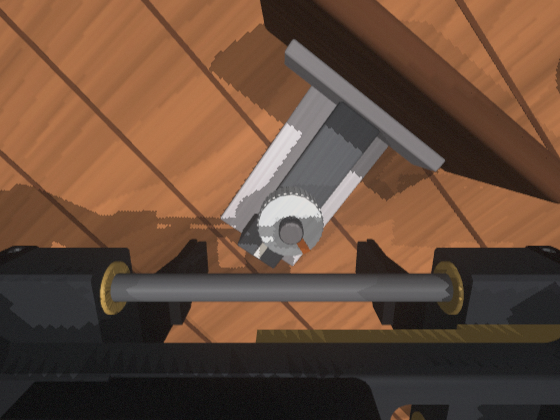

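The wrist view shows the ring at (290,230) between the fingers, with the stripe at (305,243) and the mark at (262,252). The axis agrees with the first look to 1 mm, and the TCP needs (+3.5, +6) mm. Shift, descend, then close.

```bash
python3 -m handwheel '[[0.002,0.003,0,0,0,0],[0.0035,0.006,-0.005,0,0,0],[0.0035,0.006,-0.018,0,0,0],[0.0035,0.006,-0.03,0,0,0],[0.0035,0.006,-0.042,0,0,0],[0.0035,0.006,-0.049,0,0,0],[0.0035,0.006,-0.053,0,0,0],[0.0035,0.006,-0.053,0,0,0]]' 1
python3 -c "
from h import *
s=bot.read_state();print(s['position'],s['force'])"
```

```text
time_s: 4.65
position: [0.5525, 0.181, 0.0809]
tcp_rot: [[-0.758, 0.652, -0.001], [0.652, 0.758, -0.0], [0.0, -0.001, -1.0]]
force: [-1.0, -0.8, -0.7]
opening: 0.999
grasp_force: 0.0
[0.55251284 0.18095829 0.0809257 ] [-1.02907288 -0.84463144 -0.65384641]
```

```bash
python3 -m handwheel '[[-0.0015,-0.002,-0.001,0,0,0],[-0.0015,-0.002,-0.001,0,0,0],[-0.0015,-0.002,-0.001,0,0,0],[-0.0015,-0.002,-0.001,0,0,0],[-0.0015,-0.002,-0.001,0,0,0],[-0.0015,-0.002,-0.001,0,0,0],[-0.0015,-0.002,-0.001,0,0,0],[-0.0015,-0.002,-0.001,0,0,0]]' -1
python3 -c "
from h import *
s=bot.read_state();print(s['position'],s['force'],s['moment'],s['opening'],s['grasp_force'])"
```

```text
time_s: 5.32
position: [0.5509, 0.1786, 0.0805]
tcp_rot: [[-0.758, 0.652, -0.0], [0.652, 0.758, -0.001], [-0.0, -0.001, -1.0]]
force: [-0.9, -1.1, 1.1]
opening: 0.535
grasp_force: 30.0
[0.55087742 0.1786131  0.08051394] [-0.91502604 -1.13242105  1.11548999] [-0.19820291 -0.01290935  0.05576321] 0.5348079236769563 30.00077934935689
```

The ring is gripped (47 mm, 30 N, small forces). First turn is about 52° clockwise, sinking along with it.

```bash
python3 -m handwheel '[[0,0,-0.0001,0,0,-0.04],[0,0,-0.0003,0,0,-0.1],[0,0,-0.0005,0,0,-0.16],[0,0,-0.0007,0,0,-0.22],[0,0,-0.0008,0,0,-0.28],[0,0,-0.001,0,0,-0.34],[0,0,-0.0012,0,0,-0.4],[0,0,-0.0014,0,0,-0.45]]' -1
python3 -c "
from h import *
s=bot.read_state();print(s['position'],s['force'],s['moment'],s['opening'],s['grasp_force'],s['joint_positions'])
R=np.array(s['tcp_rot']);print(np.degrees(np.arctan2(R[1,0],R[0,0])))
im,d=cams.capture('wrist');cv2.imwrite('pics/w3.png',im[150:330,180:420].repeat(3,0).repeat(3,1))"
```

```text
time_s: 5.98
position: [0.5498, 0.1781, 0.0791]
tcp_rot: [[0.044, 0.999, -0.003], [0.999, -0.044, -0.002], [-0.002, -0.003, -1.0]]
force: [-3.4, -3.0, 4.6]
opening: 0.537
grasp_force: 30.0
[0.54975473 0.1781162  0.07910261] [-3.41007553 -2.97765654  4.59231475] [-0.53453875  0.33610857  0.08062253] 0.5365062815446513 29.995683250017464 [ 6.91676131 38.24637655 95.4865276  -0.1003796  46.44601637  9.53351891]
87.45266654441824
```

View pics/w3.png

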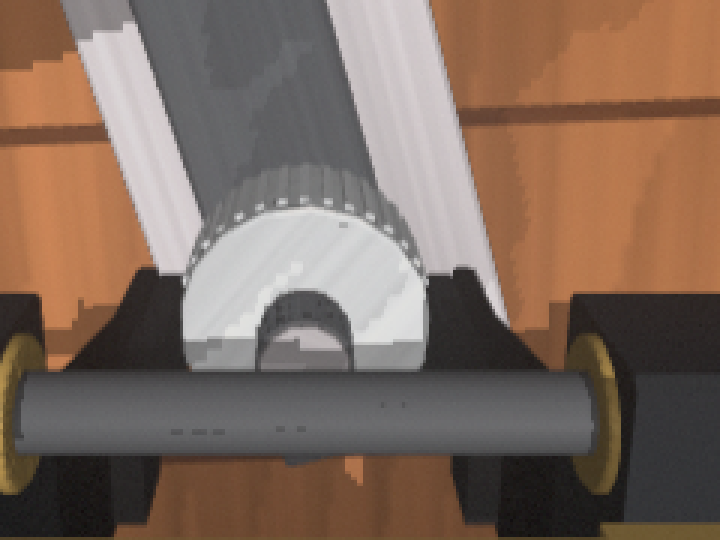

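The ring is held between the fingers and the stripe is hidden. It has turned 51.8°, with a moment of about 0.08 N m (still free). Next 12°, then small steps while watching the moment.

```bash
cat > s.py <<'E'
from h import *
s=bot.read_state(); R=np.array(s['tcp_rot'])
print(np.round(s['position'],4),"F",np.round(s['force'],1),"M",np.round(s['moment'],3),"tau6",round(s['tau'][5],3),"yaw",round(np.degrees(np.arctan2(R[1,0],R[0,0])),2))
E
python3 -m handwheel '[[0,0,0,0,0,-0.03],[0,0,-0.0001,0,0,-0.06],[0,0,-0.0002,0,0,-0.085],[0,0,-0.0003,0,0,-0.1],[0,0,-0.0003,0,0,-0.105],[0,0,-0.0003,0,0,-0.105],[0,0,-0.0003,0,0,-0.105],[0,0,-0.0003,0,0,-0.105]]' -1 >/dev/null; python3 s.py
python3 -m handwheel '[[0,0,0,0,0,-0.004],[0,0,0,0,0,-0.008],[0,0,0,0,0,-0.012],[0,0,0,0,0,-0.016],[0,0,0,0,0,-0.02],[0,0,0,0,0,-0.024],[0,0,0,0,0,-0.026],[0,0,-0.0001,0,0,-0.028]]' -1 >/dev/null; python3 s.py
```

```text
[0.5495 0.1782 0.0788] F [-4.8 -3.6  4.3] M [-0.704  0.566  0.056] tau6 0.048 yaw 75.83
[0.5494 0.1782 0.0787] F [-3.8 -4.   6.7] M [-0.683  0.635  0.06 ] tau6 0.064 yaw 72.62
```

```bash
python3 -m handwheel '[[0,0,0,0,0,-0.002],[0,0,0,0,0,-0.005],[0,0,0,0,0,-0.008],[0,0,0,0,0,-0.011],[0,0,0,0,0,-0.014],[0,0,0,0,0,-0.017],[0,0,0,0,0,-0.019],[0,0,-0.0001,0,0,-0.021]]' -1 >/dev/null; python3 s.py

```

```text
[0.5493 0.1782 0.0786] F [-4.2 -3.6  7.9] M [-0.519  0.688  0.832] tau6 0.841 yaw 70.43
```

The resistance rose sharply (0.06 to 0.83 N m) at 68.9° turned, which matches the 68.8° measured, so the ring is on its shoulder. Release, rise and check.

```bash
python3 -m handwheel '[[0,0,0,0,0,0],[0,0,0,0,0,0],[0,0,0,0,0,0],[0,0,0,0,0,0],[0,0,0,0,0,0],[0,0,0,0,0,0],[0,0,0,0,0,0],[0,0,0,0,0,0]]' 1 
python3 -m handwheel '[[0,0,0.005,0,0,0],[0,0,0.02,0,0,0],[0,0,0.04,0,0,0],[0,0,0.065,0,0,0],[0,0,0.09,0,0,0],[0,0,0.115,0,0,0],[0,0,0.13,0,0,0],[0,0,0.135,0,0,0]]' 1
python3 - <<'E'
from m import *
st,im=measure(tag="w4")
im,_=cams.capture("top"); a=im[190:250,120:220]; b=im[210:270,345:445]
cv2.imwrite("pics/t2.png",cv2.resize(np.vstack([a,b]),None,fx=5,fy=5,interpolation=cv2.INTER_CUBIC))
E
```

```text
time_s: 8.7
position: [0.5512, 0.179, 0.0784]
tcp_rot: [[0.341, 0.94, 0.0], [0.94, -0.341, 0.0], [0.0, 0.0, -1.0]]
force: [-0.1, 0.8, -0.7]
opening: 0.979
grasp_force: 0.0
time_s: 9.37
position: [0.5529, 0.1792, 0.217]
tcp_rot: [[0.341, 0.94, 0.006], [0.94, -0.341, 0.001], [0.003, 0.006, -1.0]]
force: [0.6, -0.2, 0.6]
opening: 1.001
grasp_force: 0.0
t 9.3667 top z 0.08287340023589146 circle 0.5505302548408508 0.17870688438415527 0.024914788082242012 ell ((0.5507013201713562, 0.17869862914085388), (0.04849321395158768, 0.04924029856920242), 156.8034210205078)
stud 258 [0.5511 0.1794 0.0995]
orange 58 [0.555  0.1616 0.084 ] white 49 [0.5607 0.1376 0.0477]
stripe ang -75.86864322135165 mark ang -76.32817217735233 to go cw deg 0.4595289560006819 mark dist 0.042343313797599244
```

View pics/w4.png

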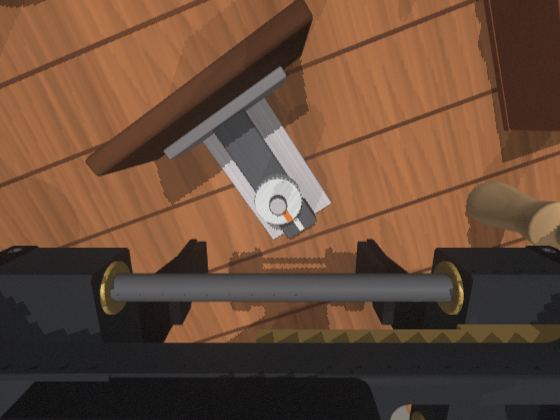

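The wrist view shows the orange stripe at (287,216) pointing straight at the white mark at (298,224). They are 0.5° apart and the ring has sunk 1.7 mm. The gripper is clear and open, and the white clamp was never touched.

```bash
python3 -c "
from rig import bot
print(bot.hand_in())"
```

```text
the job is handed in; nothing more can be done
None
```

The walnut clamp's ring nut is screwed down to its shoulder, with its orange stripe within about 0.5° of the white mark. It is released, the white clamp's ring was left alone, and the job was handed in at about 9.5 s.

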